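Pop the block heater's hood and move its tube to the cooling block

TASK

The heating run is over. Open the block heater by pushing its hood down on the ribbed pad until the push-to-open latch gives, then get out of the way at once so that the hood springs fully up by itself, and do not touch it again; it is thin plastic, so never push it harder than 20 N. Then lift the capped tube out of the heater and stand it upright, fully down, in any free hole of the aluminium cooling block, leaving the steel logger in the heater and everything else where it is.

Things in the scene. Friction and masses are not known exactly. Their poses are not given: they have to be found in the camera images.
- dry_bath: The block heater, fixed to the bench: white housing 225 x 156 mm, origin at the centre of its underside, z up; its sloping control panel faces its own -x. A white hood with a translucent window, 150 mm (x) by 130 mm (y), 62 mm high, hinged at the +x end, covers its aluminium heating block.
- press_low (a point): On the heater, axes as the heater's: 149 mm above its underside, where the top of the ribbed grey press pad (24 x 50 mm, on the hood's top at its front edge) would be centred with the hood at its lowest setting. The hood's collar is set by hand 0 to 22 mm higher and is not measured: the closed pad's top lies 0 to 22 mm above this point and must be felt for.
- hood (a joint): Hood angle: 0 latched, 1.8 open (rad). Push-push latch: pushed down at the pad, the hood gives at 5 N, sinks at 5 to 8 N (and drags the finger sideways with as much); after 3.5 mm it is released (less: it catches again). Rubber bumpers at 4.2 mm: 10 N at 4.7 mm, 20 N at 5.1 mm; so 9 to 13 N downward means released. Let go, it swings up: pad at 0.12 m/s at first, open in 3 s.
- hinge_low (a point): On the heater, axes as the heater's: middle of the hood's hinge line (along y) at the lowest setting, 85 mm above the underside, 138 mm behind the pad's centre; really 0 to 22 mm higher, with the pad. Open, the hood leans back behind it, up to 260 mm above the bench. The collar under the hood, a frame 157 x 132 mm round the wells, stays: its rim is 83 to 105 mm above the underside.
- wells (a point): Centre of the heating block's top face, 88 mm above the heater's underside, axes as the heater's. Four wells 19 mm wide, 40 mm deep (floors 48 mm above the underside), at x = -16 and +16 mm, y = -30 and +30 mm from here. The tube stands in one of the two front wells (x = -16, y = -30 or +30), the logger in the other.
- tube: The tube to move, 30 g, standing in one of the heater's wells: translucent white body 16 mm in diameter with a round foot, 82.5 mm tall in all; white ribbed screw cap 21 mm in diameter from 62 to 82.5 mm above its foot. Origin at the centre of its foot, z along the tube. In the well its cap stands 22 to 42 mm above the heating block.
- logger: Temperature logger, 50 g, stays in its well of the heater: steel capsule 16 mm in diameter, 55 mm tall, with a 19 mm head that stands 15 mm above the heating block, lower than the tube's cap. Origin at the centre of its foot.
- cool_block: The cooling block, fixed to the bench: aluminium, 50 mm (x) by 148 mm (y) on a black foot 58 x 156 mm, top at z = 50 mm; origin at the centre of its underside. Four holes 20.5 mm wide in a row, with chamfered mouths, floors at z = 12 mm, at x = 0, y = -54, -18, +18 and +54 mm. A capped tube stands in the one at y = +54 mm; the other three are free.
- spare: Capped tube like the one in the heater, standing in the cooling block's hole at y = +54 mm; stays. Origin at its foot.
- timer: White bench timer lying between heater and cooling block, 70 x 64 x 16 mm, origin at the centre of its underside; leave alone.
- beaker: Empty glass beaker to the right of the heater, 73 mm wide, 92 mm tall, origin at the centre of its underside; leave alone.
- marker: Blue and white marker pen lying to the left of the cooling block, 118 mm long, 16 mm thick; leave alone.
Mind the look-alikes: they are no part of the job. Leave any green or orange look-alike of the cool_block alone.

How it is judged (in metres and radians):
On the way:
1. the hood has sprung open with the robot off it (value of joint hood above 1.5 rad and not (contact force between any of the arm, the fingers and hood above 0.3 N)), for 0.2 s.
At the end, for the whole second after the job is handed in: The hood stands open (over 1.5 rad), and the tube stands at rest, upright within 0.2 rad, in a hole of the cooling block with its foot on the hole's floor (within 6 mm) (x of tube in the frame of cool_block between -0.01 and 0.01 m and y of tube in the frame of cool_block between -0.066 and 0.066 m and z of tube in the frame of cool_block between 0.008 and 0.018 m and angle between tube's own z axis and vertical below 0.2 rad and value of joint hood above 1.5 rad and linear speed of tube below 0.02 m/s); the robot touches nothing.
It fails at once if the hood is pushed with more than 20 N (contact force between any of the arm, the fingers and hood above 20 N).
It fails at once if the robot touches the hood (over 1 N) once it has risen 0.25 rad, about 35 mm at the pad (value of joint hood above 0.25 rad and contact force between any of the arm, the fingers and hood above 1 N).
It fails at once if logger, standing tube, timer, beaker or marker moved by more than 20 mm (distance of any of logger, spare, timer, beaker, marker from where it was at the start of the episode above 0.02 m).
It also fails if it takes over 48 s, if anything falls off the work surface, if the arm or the gripper's body presses on something with over 40 N, if the wrist force passes 120 N, or if a joint passes its speed limit or range.

ROBOT

A 7-joint arm with a two-finger parallel gripper is mounted at the origin on a cart in front of the work surface, level with it; the furniture and walls round the work are solid. World frame = base frame: x ahead of the robot, y to its left, z up, the work surface at z = 0. Lengths are in mm, angles in rad, forces in N, time in s.
With the tool pointing down it reaches from about 350 to 900 mm from the base axis. Payload 7.2 kg.
Tool frame: the origin (TCP) lies midway between the tips of the shut fingers; the grasp point (between the pads) lies 19 mm behind it; z points along the fingers, y is the line along which they close (so a half turn about z gives the same grasp; the last joint's range is limited). The gripper opens to 88 mm and grips with 3 to 60 N. Pads are 20 mm wide; open, the fingers measure 115 mm over their backs; the gripper's body (75 mm by 178 mm) begins 61 mm behind the grasp point.
Start: joints at [1.251, 0.411, -0.013, 1.596, 0.006, 1.134, -0.082], TCP at [155.705, -605.297, 222.653] pointing down, gripper open.
Joint ranges: [-2.95, 2.95], [-0.29, 1.99], [-1.47, 1.44], [0.14, 2.54], [-1.03, 4.17], [0.13, 1.85], [-2.86, 2.86]. Speed limits (rad/s): [2.39, 2.39, 3.01, 3.01, 3.14, 3.14, 3.14].

INTERFACE

Orientations are given as a rotation vector (axis times angle).
In Python, from station import arm gives the robot as it stands.
- The arm moves only by the shell command python3 -m creep 'ROWS' [OPENING] [FORCE]. ROWS is JSON, a list of rows, each an object of numbers: "x", "y", "z": the shift along the world's x, y, z in units of 25 mm (1.0 is 25 mm); "rx", "ry", "rz": the turn, a rotation vector about the world's x, y, z in units of 10 degrees (1.0 is 10 degrees). A call has exactly 10 rows; each row is the pose to reach, as a shift and turn from the pose commanded when the call began; what a row does not reach only later rows make up. A row lasts 1/8 s, in which the tool goes at most 62.5 mm and 10.7 degrees, less where a joint would pass 70% of its speed; a pose out of reach is approached as far as the arm can. A call with a gripper value outside its range is refused whole. OPENING is the opening, from -1 (shut) to 1 (fully open), set as the call begins (- or left out, the last holds). The fingers move at their own pace and stop on an object; FORCE is the grip in N (left out, the last holds). Time passes only in rows, so rows that repeat a pose let the fingers close, or fill a call up. It gives the time, the measured TCP pose, the force, the opening and the grip force at its end, in the units of the state.
- arm.read_state(): the state, without advancing time (a new reading comes with each control period).
- arm.read_camera(name): name is "side" or "top"; returns the picture (480x640x3 uint8, red, green, blue); there is no depth.
- arm.get_calibration(name): a dict with "fov_y" (degrees; the focal length in pixels is half the picture's height over the tangent of half this angle, whatever the lens; pixels are square), "cx", "cy" (the principal point, pixels), "R" (3x3) and "t" (3): a world point X has camera coordinates R X + t. Camera axes: x right, y down, z forward; pixel columns grow to the right and rows downward; lengths in mm; the calibration is good to about 2 mm. A picture is of the moment at which its call begins. get_calibration takes no time and is no camera call.
- arm.job_done(): hands the job in; it is judged then, once.
Trained networks look in the newest picture that a camera, given by its name, has taken for a name from the list of things; names that differ only in an ending like _2 or _b are one class to them, and where a whole thing is asked for, a point or a joint stands for the part that bears it (a point fixed in the world has none). Each returns a list of dicts, best first, with "p" (0 to 1); they miss things now and then, are a little off and sometimes report something else, mostly with a low value. They report only what shows in the picture. A call takes as long as a camera call. They do not tell look-alikes from the thing itself.
- arm.trace(camera, target): "mask" (480x640 bool, what is visible of it).
- arm.place_of(camera, target): "xyz" ([x, y, z] in mm, in the coordinates of the camera as it stood for that picture, good to about 4 mm: a listed point, or the origin of a listed thing).
The state is a dict: "clock": time; "q": joint angles; "joint_vel": joint speeds; "joint_torque": joint torques, N m; "tcp_pos": TCP position; "eef_rot": TCP orientation; "force": force on the tool from outside, world axes, zero at the start; "torque": the same for the moment, N m; "grip_width": finger opening in mm; "grasp_force": force on a finger pad.
Only numpy, scipy, OpenCV 4.12 (cv2) and the standard library are available. Lean on these libraries where they do the work, as an engineer would, in place of code of your own. Each camera call takes 0.05 s, during which the arm holds its last target. There are 200 camera calls.

## Working session

There is one attempt and no reset: what is moved stays moved. The work goes in short steps, Python scripts to look and compute and a shell command to move; the robot and the scene stay as the last step left them, time stands still between calls to the robot, and variables do not carry over. Pictures are saved under pics/ and viewed, at most 10 in all, crops included, and the job is handed in when it is done.

```bash
mkdir -p pics
cat > h.py <<'E'
import numpy as np, cv2
from station import arm
def world(cam,p):
    c=arm.get_calibration(cam); return np.array(c["R"]).T@(np.array(p)-np.array(c["t"]))
def proj(cam,X):
    c=arm.get_calibration(cam); f=240/np.tan(np.radians(c["fov_y"]/2)); p=np.array(c["R"])@np.array(X)+np.array(c["t"])
    return np.array([c["cx"]+f*p[0]/p[2], c["cy"]+f*p[1]/p[2]])
def save(cam,n):
    im=arm.read_camera(cam); cv2.imwrite(f"pics/{n}.png",im[:,:,::-1]); return im
E
python3 - <<'E'
from h import *
for c in("top","side"):
    save(c,c+"0")
    print(c,world(c,[0,0,0]).round())
    for t in("dry_bath","press_low","hinge_low","wells","tube","logger","cool_block","spare","timer","beaker","marker"):
        print(c,t,[(world(c,r["xyz"]).round(1).tolist(),round(r["p"],2)) for r in arm.place_of(c,t)[:4]])
s=arm.read_state();print(s["clock"],s["tcp_pos"],s["eef_rot"],s["force"],s["grip_width"])
E
```

```text
top [-325.  373. 1697.]
top dry_bath [([556.9, -376.4, -1.0], 0.86)]
top press_low [([502.1, -378.6, 153.9], 0.7)]
top hinge_low [([638.1, -379.2, 86.7], 0.86)]
top wells [([529.5, -376.1, 90.7], 0.55)]
top tube []
top logger []
top cool_block [([453.7, 74.5, 3.4], 0.94), ([792.9, -332.2, 1.9], 0.79), ([842.0, 94.4, -0.6], 0.57)]
top spare [([444.7, 131.5, 12.5], 0.54)]
top timer [([385.2, -176.7, 2.7], 0.69)]
top beaker [([442.5, 133.2, 13.9], 0.66), ([536.8, -581.3, 4.7], 0.57)]
top marker [([391.0, 365.3, -0.4], 0.45)]
side [ 590. 1494. 1038.]
side dry_bath [([553.0, -380.3, -1.6], 0.94)]
side press_low [([499.0, -373.8, 151.2], 0.92)]
side hinge_low [([637.2, -376.2, 88.6], 0.67)]
side wells [([530.8, -370.3, 93.8], 0.76)]
side tube []
side logger []
side cool_block [([843.8, 95.3, -0.7], 0.74), ([790.5, -325.4, 2.2], 0.66), ([445.8, 77.1, 3.7], 0.64)]
side spare [([446.3, 133.0, 12.3], 0.48)]
side timer [([383.6, -167.9, -2.5], 0.75)]
side beaker []
side marker [([388.8, 368.9, 0.1], 0.56), ([637.7, -374.8, 87.6], 0.34)]
1.2 [ 155.71866334 -605.28115151  222.67289301] [ 3.11667675e+00  3.94604229e-01 -2.02621751e-05] [ 0.36263318 -0.0747333   0.31557934] 87.99948893812584
```

View pics/top0.png

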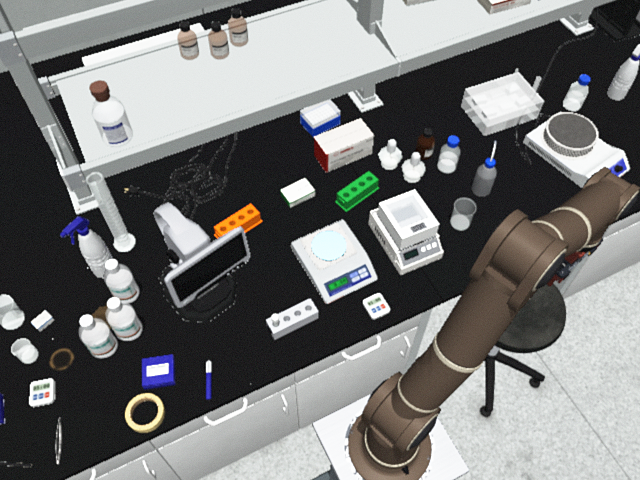

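View pics/side0.png

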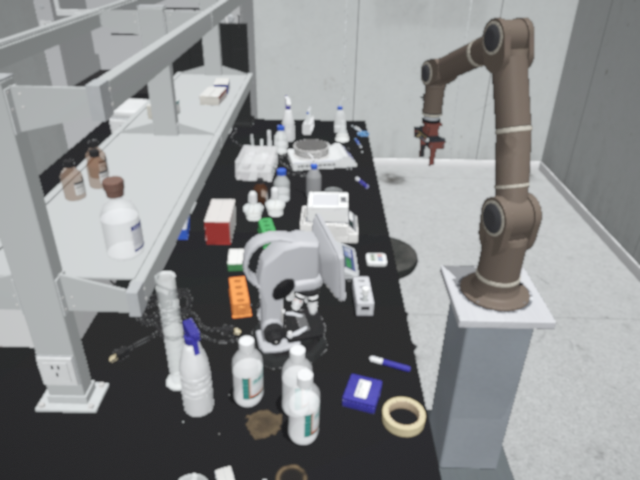

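The top view shows the heater at about (405,230). The silver cooling block is at (292,317) with the spare at its left end, (275,320), and the timer is at (376,306). In the side view the heater is at (328,215) and the cooling block at (362,295). Next I'll overlay the models to refine position and yaw.

```bash
cat > ov.py <<'E'
from h import *
def box(cx,cy,yaw,pts):
    R=np.array([[np.cos(yaw),-np.sin(yaw)],[np.sin(yaw),np.cos(yaw)]])
    return [np.r_[R@np.array(p[:2])+[cx,cy],p[2]] for p in pts]
def crop(cam,imn,c,w,polys,out,s=6):
    im=cv2.imread(f"pics/{imn}.png"); x0,y0=int(c[0]-w[0]/2),int(c[1]-w[1]/2)
    o=cv2.resize(im[y0:y0+w[1],x0:x0+w[0]],None,fx=s,fy=s,interpolation=cv2.INTER_CUBIC)
    for P,col in polys:
        q=np.array([(proj(cam,X)-[x0,y0]+.5)*s-.5 for X in P]).round().astype(int)
        cv2.polylines(o,[q.reshape(-1,1,2)],True,col,1)
    return o
def rect(a,b,z,ox=0,oy=0): return [(ox-a/2,oy-b/2,z),(ox+a/2,oy-b/2,z),(ox+a/2,oy+b/2,z),(ox-a/2,oy+b/2,z)]
def circ(x,y,r,z): return [(x+r*np.cos(t),y+r*np.sin(t),z) for t in np.linspace(0,6.28,24)]
def cool(cx,cy,yw):
    L=[(rect(50,148,50),(0,0,255)),(rect(58,156,0),(255,0,255))]+[(circ(0,y,10.25,50),(0,255,0)) for y in(-54,-18,18)]+[(circ(0,54,10.5,94.5),(255,0,0))]
    return [(box(cx,cy,yw,P),c) for P,c in L]
def heat(cx,cy,yw,h=0):
    L=[(rect(225,156,0),(255,0,255)),(rect(24,50,149+h,-56,0),(0,0,255)),(rect(150,130,147+h,6,0),(0,255,0))]
    return [(box(cx,cy,yw,P),c) for P,c in L]
E
python3 - <<'E'
from ov import *
c=arm.get_calibration("top");print(c["fov_y"])
a=crop("top","top0",(293,318),(62,48),cool(448,76,.08),"",6)
b=crop("top","top0",(405,232),(96,96),heat(555,-378,-.01,8),"",6)
o=np.zeros((576,950,3),np.uint8);o[:288,:372]=a;o[:576,374:950]=b
o=cv2.resize(o,None,fx=.84,fy=.84,interpolation=cv2.INTER_AREA)
cv2.imwrite("pics/ov1.png",o)
E
```

```text
42.458225328628544
```

View pics/ov1.png

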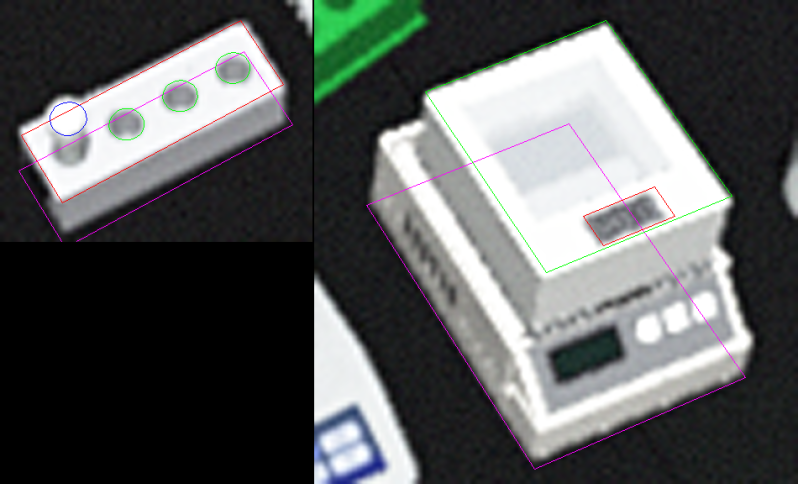

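The overlay matches well in the top view with hood height h≈8 mm. I'll cross-check in the side view.

Run:
```python
from ov import *
q=proj("side",(500,-378,157));print(q,proj("side",(448,76,50)))
o=np.zeros((480,800,3),np.uint8)
q2=proj("side",(448,76,50))
for i,h in enumerate((2,14)):
    o[:240,i*400:i*400+400]=crop("side","side0",q+[3,6],(50,30),heat(555,-378,-.01,h),"",8)
o[240:,:400]=crop("side","side0",q2,(50,30),cool(448,76,.08),"",8)
cv2.imwrite("pics/ov2.png",o)
# dark-hole centroids in top
im=cv2.imread("pics/top0.png",0).astype(float)
R=lambda yw:np.array([[np.cos(yw),-np.sin(yw)],[np.sin(yw),np.cos(yw)]])
P=[]
for y in(-54,-18,18):
    c=proj("top",box(448,76,.08,[(0,y,50)])[0]); 
    yy,xx=np.mgrid[0:480,0:640]; 
    for _ in range(4):
        m=np.hypot(xx-c[0],yy-c[1])<4.2; w=np.clip(225-im,0,None)*m; c2=np.array([(w*xx).sum(),(w*yy).sum()])/w.sum(); c=c2
    P.append(c2); print(y,proj("top",box(448,76,.08,[(0,y,50)])[0]),c2)
from scipy.optimize import least_squares
f=lambda v:np.concatenate([proj("top",box(*v,[(0,y,50)])[0])-p for y,p in zip((-54,-18,18),P)])
r=least_squares(f,[448,76,.08],x_scale=[1,1,.01]);print(r.x,r.fun)
```

```text
[343.14351909 197.55897912] [362.17665546 289.02261854]
-54 [307.74018683 306.96762065] [307.85873418 307.54481013]
-18 [297.25050137 312.53678715] [297.07575012 312.73880964]
18 [286.63780046 318.17126482] [286.20296084 318.07402101]
[4.48225892e+02 7.68053706e+01 4.12033943e-02] [-0.05224969  0.01421816  0.00919148  0.02851228  0.04251015 -0.04111871]
```

View pics/ov2.png

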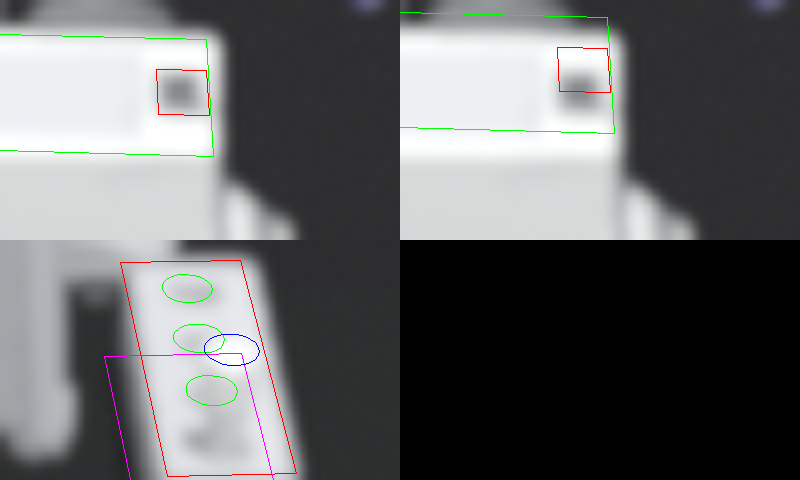

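Top and side views agree on the poses to a few mm: the heater is near (555,-377) with yaw about -0.01, and h is low, roughly 2–8 mm. The pad is therefore near z 150–158. I'll move above it with the fingers shut.

```bash
python3 -m creep '[{"x":1,"y":0.7,"rz":-0.2},{"x":3,"y":2,"rz":-0.5},{"x":5,"y":3.3,"z":-0.2,"rz":-0.8},{"x":7,"y":4.6,"z":-0.4,"rz":-1.1},{"x":9,"y":6,"z":-0.7,"rz":-1.4},{"x":11,"y":7.3,"z":-1,"rz":-1.5},{"x":12.6,"y":8.4,"z":-1.4,"rz":-1.5},{"x":13.5,"y":9,"z":-1.8,"rz":-1.5},{"x":13.7,"y":9.1,"z":-2,"rz":-1.5},{"x":13.7,"y":9.1,"z":-2.2,"rz":-1.5}]' -1 20
```

```text
schema error: expected keys x, y, z, rx, ry, rz
```

```bash
python3 -m creep '[{"x":1,"y":0.7,"z":0,"rx":0,"ry":0,"rz":-0.2},{"x":3,"y":2,"z":0,"rx":0,"ry":0,"rz":-0.5},{"x":5,"y":3.3,"z":-0.2,"rx":0,"ry":0,"rz":-0.8},{"x":7,"y":4.6,"z":-0.4,"rx":0,"ry":0,"rz":-1.1},{"x":9,"y":6,"z":-0.7,"rx":0,"ry":0,"rz":-1.4},{"x":11,"y":7.3,"z":-1,"rx":0,"ry":0,"rz":-1.5},{"x":12.6,"y":8.4,"z":-1.4,"rx":0,"ry":0,"rz":-1.5},{"x":13.5,"y":9,"z":-1.8,"rx":0,"ry":0,"rz":-1.5},{"x":13.7,"y":9.1,"z":-2,"rx":0,"ry":0,"rz":-1.5},{"x":13.7,"y":9.1,"z":-2.1,"rx":0,"ry":0,"rz":-1.5}]' -1 20; python3 -c "
from h import *
s=arm.read_state();print(s['clock'],s['tcp_pos'],s['eef_rot'],s['force'])
save('side','s1');t=save('top','t1')
p=np.array(s['tcp_pos']);print(proj('top',p),proj('side',p))"
```

```text
clock: 2.45
tcp_pos: [497.4, -378.6, 169.9]
eef_rot: [3.141, -0.017, -0.001]
force: [0.1, -0.6, 0.1]
grip_width: 0.7
grasp_force: 0.0
2.45 [ 497.41336899 -378.56458081  169.87878243] [ 3.14121290e+00 -1.65878255e-02 -1.27428922e-03] [ 0.10804881 -0.55025066  0.08248011]
[420.22003934 224.22190041] [343.95300316 194.4558107 ]
```

Run:
```python
from ov import *
s=np.array([497.4,-378.6,169.9])
o=np.zeros((400,800,3),np.uint8)
o[:,:400]=crop("side","s1",proj("side",s),(50,50),[],"",8)
o[:,400:]=crop("top","t1",proj("top",s),(50,50),[],"",8)
cv2.imwrite("pics/ov3.png",o)
```

```text
(no output)
```

View pics/ov3.png

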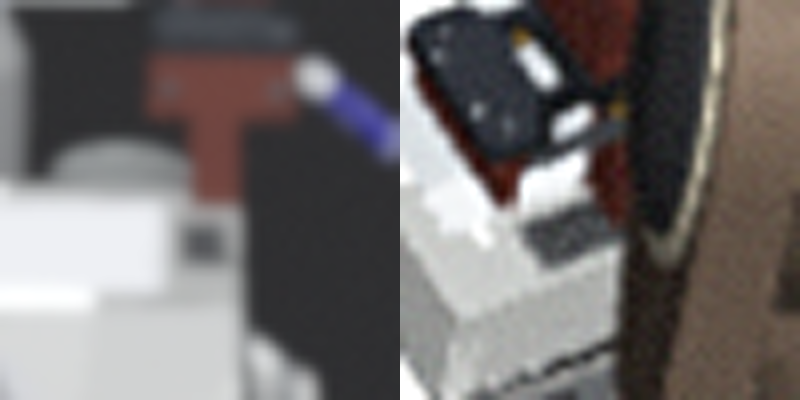

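In the side crop the fingertip bottom is at row 200 and the pad centre at row 242, so the gap is about 18 mm. The finger is also about 4 mm too far toward -x. I'll descend to z≈159, then feel in small steps.

```bash
python3 -m creep '[{"x":0.16,"y":0,"z":-0.15,"rx":0,"ry":0,"rz":0},{"x":0.16,"y":0,"z":-0.3,"rx":0,"ry":0,"rz":0},{"x":0.16,"y":0,"z":-0.35,"rx":0,"ry":0,"rz":0},{"x":0.16,"y":0,"z":-0.39,"rx":0,"ry":0,"rz":0},{"x":0.16,"y":0,"z":-0.41,"rx":0,"ry":0,"rz":0},{"x":0.16,"y":0,"z":-0.43,"rx":0,"ry":0,"rz":0},{"x":0.16,"y":0,"z":-0.45,"rx":0,"ry":0,"rz":0},{"x":0.16,"y":0,"z":-0.47,"rx":0,"ry":0,"rz":0},{"x":0.16,"y":0,"z":-0.48,"rx":0,"ry":0,"rz":0},{"x":0.16,"y":0,"z":-0.48,"rx":0,"ry":0,"rz":0}]'
```

```text
clock: 3.8
tcp_pos: [502.2, -377.8, 158.1]
eef_rot: [3.142, -0.016, -0.0]
force: [-0.4, -0.4, -0.1]
grip_width: 0.6
grasp_force: 0.0
```

```bash
python3 -m creep '[{"x":0,"y":0,"z":-0.04,"rx":0,"ry":0,"rz":0},{"x":0,"y":0,"z":-0.07,"rx":0,"ry":0,"rz":0},{"x":0,"y":0,"z":-0.1,"rx":0,"ry":0,"rz":0},{"x":0,"y":0,"z":-0.12,"rx":0,"ry":0,"rz":0},{"x":0,"y":0,"z":-0.13,"rx":0,"ry":0,"rz":0},{"x":0,"y":0,"z":-0.14,"rx":0,"ry":0,"rz":0},{"x":0,"y":0,"z":-0.14,"rx":0,"ry":0,"rz":0},{"x":0,"y":0,"z":-0.14,"rx":0,"ry":0,"rz":0},{"x":0,"y":0,"z":-0.14,"rx":0,"ry":0,"rz":0},{"x":0,"y":0,"z":-0.14,"rx":0,"ry":0,"rz":0}]'
```

```text
clock: 5.05
tcp_pos: [502.2, -377.8, 154.7]
eef_rot: [3.141, -0.016, 0.0]
force: [0.1, 0.5, 0.4]
grip_width: 0.2
grasp_force: 0.0
```

```bash
python3 -m creep '[{"x":0,"y":0,"z":-0.04,"rx":0,"ry":0,"rz":0},{"x":0,"y":0,"z":-0.07,"rx":0,"ry":0,"rz":0},{"x":0,"y":0,"z":-0.1,"rx":0,"ry":0,"rz":0},{"x":0,"y":0,"z":-0.12,"rx":0,"ry":0,"rz":0},{"x":0,"y":0,"z":-0.13,"rx":0,"ry":0,"rz":0},{"x":0,"y":0,"z":-0.14,"rx":0,"ry":0,"rz":0},{"x":0,"y":0,"z":-0.14,"rx":0,"ry":0,"rz":0},{"x":0,"y":0,"z":-0.14,"rx":0,"ry":0,"rz":0},{"x":0,"y":0,"z":-0.14,"rx":0,"ry":0,"rz":0},{"x":0,"y":0,"z":-0.14,"rx":0,"ry":0,"rz":0}]'
```

```text
clock: 6.3
tcp_pos: [501.7, -377.8, 151.6]
eef_rot: [3.142, -0.016, -0.001]
force: [-3.3, 1.4, 5.9]
grip_width: 0.5
grasp_force: 3.0
```

```bash
python3 -m creep '[{"x":0,"y":0,"z":-0.02,"rx":0,"ry":0,"rz":0},{"x":0,"y":0,"z":-0.04,"rx":0,"ry":0,"rz":0},{"x":0,"y":0,"z":-0.05,"rx":0,"ry":0,"rz":0},{"x":0,"y":0,"z":-0.06,"rx":0,"ry":0,"rz":0},{"x":0,"y":0,"z":-0.06,"rx":0,"ry":0,"rz":0},{"x":0,"y":0,"z":-0.06,"rx":0,"ry":0,"rz":0},{"x":0,"y":0,"z":-0.06,"rx":0,"ry":0,"rz":0},{"x":0,"y":0,"z":-0.06,"rx":0,"ry":0,"rz":0},{"x":0,"y":0,"z":-0.06,"rx":0,"ry":0,"rz":0},{"x":0,"y":0,"z":-0.06,"rx":0,"ry":0,"rz":0}]'
```

```text
clock: 7.55
tcp_pos: [501.1, -377.8, 150.1]
eef_rot: [-3.141, 0.016, 0.003]
force: [-5.9, 1.7, 7.3]
grip_width: 0.9
grasp_force: 3.8
```

```bash
python3 -m creep '[{"x":0,"y":0,"z":-0.01,"rx":0,"ry":0,"rz":0},{"x":0,"y":0,"z":-0.02,"rx":0,"ry":0,"rz":0},{"x":0,"y":0,"z":-0.03,"rx":0,"ry":0,"rz":0},{"x":0,"y":0,"z":-0.03,"rx":0,"ry":0,"rz":0},{"x":0,"y":0,"z":-0.03,"rx":0,"ry":0,"rz":0},{"x":0,"y":0,"z":-0.03,"rx":0,"ry":0,"rz":0},{"x":0,"y":0,"z":-0.03,"rx":0,"ry":0,"rz":0},{"x":0,"y":0,"z":-0.03,"rx":0,"ry":0,"rz":0},{"x":0,"y":0,"z":-0.03,"rx":0,"ry":0,"rz":0},{"x":0,"y":0,"z":-0.03,"rx":0,"ry":0,"rz":0}]'
```

```text
clock: 8.8
tcp_pos: [500.8, -377.8, 149.3]
eef_rot: [-3.141, 0.017, 0.003]
force: [-6.2, 2.0, 7.7]
grip_width: 0.7
grasp_force: 4.0
```

```bash
python3 -m creep '[{"x":0,"y":0,"z":-0.01,"rx":0,"ry":0,"rz":0},{"x":0,"y":0,"z":-0.02,"rx":0,"ry":0,"rz":0},{"x":0,"y":0,"z":-0.025,"rx":0,"ry":0,"rz":0},{"x":0,"y":0,"z":-0.025,"rx":0,"ry":0,"rz":0},{"x":0,"y":0,"z":-0.025,"rx":0,"ry":0,"rz":0},{"x":0,"y":0,"z":-0.025,"rx":0,"ry":0,"rz":0},{"x":0,"y":0,"z":-0.025,"rx":0,"ry":0,"rz":0},{"x":0,"y":0,"z":-0.025,"rx":0,"ry":0,"rz":0},{"x":0,"y":0,"z":-0.025,"rx":0,"ry":0,"rz":0},{"x":0,"y":0,"z":-0.025,"rx":0,"ry":0,"rz":0}]'
```

```text
clock: 10.05
tcp_pos: [500.5, -377.8, 148.7]
eef_rot: [-3.141, 0.017, 0.004]
force: [-6.6, 2.0, 8.4]
grip_width: 0.2
grasp_force: 4.2
```

```bash
python3 -m creep '[{"x":0,"y":0,"z":-0.01,"rx":0,"ry":0,"rz":0},{"x":0,"y":0,"z":-0.02,"rx":0,"ry":0,"rz":0},{"x":0,"y":0,"z":-0.02,"rx":0,"ry":0,"rz":0},{"x":0,"y":0,"z":-0.02,"rx":0,"ry":0,"rz":0},{"x":0,"y":0,"z":-0.02,"rx":0,"ry":0,"rz":0},{"x":0,"y":0,"z":-0.02,"rx":0,"ry":0,"rz":0},{"x":0,"y":0,"z":-0.02,"rx":0,"ry":0,"rz":0},{"x":0,"y":0,"z":-0.02,"rx":0,"ry":0,"rz":0},{"x":0,"y":0,"z":-0.02,"rx":0,"ry":0,"rz":0},{"x":0,"y":0,"z":-0.02,"rx":0,"ry":0,"rz":0}]'
```

```text
clock: 11.3
tcp_pos: [500.6, -377.9, 148.2]
eef_rot: [-3.141, 0.017, 0.004]
force: [-6.8, 1.7, 8.4]
grip_width: 0.7
grasp_force: 4.2
```

```bash
python3 -m creep '[{"x":0,"y":0,"z":-0.01,"rx":0,"ry":0,"rz":0},{"x":0,"y":0,"z":-0.02,"rx":0,"ry":0,"rz":0},{"x":0,"y":0,"z":-0.02,"rx":0,"ry":0,"rz":0},{"x":0,"y":0,"z":-0.02,"rx":0,"ry":0,"rz":0},{"x":0,"y":0,"z":-0.02,"rx":0,"ry":0,"rz":0},{"x":0,"y":0,"z":-0.02,"rx":0,"ry":0,"rz":0},{"x":0,"y":0,"z":-0.02,"rx":0,"ry":0,"rz":0},{"x":0,"y":0,"z":-0.02,"rx":0,"ry":0,"rz":0},{"x":0,"y":0,"z":-0.02,"rx":0,"ry":0,"rz":0},{"x":0,"y":0,"z":-0.02,"rx":0,"ry":0,"rz":0}]'
```

```text
clock: 12.55
tcp_pos: [500.6, -378.0, 147.7]
eef_rot: [-3.141, 0.017, 0.004]
force: [-7.1, 2.6, 9.0]
grip_width: 0.3
grasp_force: 4.2
```

Force is 9.0 N and the pad has sunk at least 3.9 mm, so the latch is released. Retreating fast, up and forward.

```bash
python3 -m creep '[{"x":-0.6,"y":0,"z":2.2,"rx":0,"ry":0,"rz":0},{"x":-2.2,"y":0,"z":4,"rx":0,"ry":0,"rz":0},{"x":-4,"y":0,"z":5.5,"rx":0,"ry":0,"rz":0},{"x":-5,"y":0,"z":6,"rx":0,"ry":0,"rz":0},{"x":-5,"y":0,"z":6,"rx":0,"ry":0,"rz":0},{"x":-5,"y":0,"z":6,"rx":0,"ry":0,"rz":0},{"x":-5,"y":0,"z":6,"rx":0,"ry":0,"rz":0},{"x":-5,"y":0,"z":6,"rx":0,"ry":0,"rz":0},{"x":-5,"y":0,"z":6,"rx":0,"ry":0,"rz":0},{"x":-5,"y":0,"z":6,"rx":0,"ry":0,"rz":0}]'
python3 -m creep '[{"x":0,"y":0,"z":0,"rx":0,"ry":0,"rz":0},{"x":0,"y":0,"z":0,"rx":0,"ry":0,"rz":0},{"x":0,"y":0,"z":0,"rx":0,"ry":0,"rz":0},{"x":0,"y":0,"z":0,"rx":0,"ry":0,"rz":0},{"x":0,"y":0,"z":0,"rx":0,"ry":0,"rz":0},{"x":0,"y":0,"z":0,"rx":0,"ry":0,"rz":0},{"x":0,"y":0,"z":0,"rx":0,"ry":0,"rz":0},{"x":0,"y":0,"z":0,"rx":0,"ry":0,"rz":0},{"x":0,"y":0,"z":0,"rx":0,"ry":0,"rz":0},{"x":0,"y":0,"z":0,"rx":0,"ry":0,"rz":0}]' -0.15 25
python3 - <<'E'
from h import *
save("top","t2");save("side","s2")
for c in("top","side"):
    for t in("tube","logger","wells","dry_bath"):
        print(c,t,[(world(c,r["xyz"]).round(1).tolist(),round(r["p"],2)) for r in arm.place_of(c,t)[:3]])
for X in((514,-408,130),(514,-348,130)): print(proj("top",X),proj("side",X))
E
```

```text
clock: 13.8
tcp_pos: [377.3, -377.7, 297.1]
eef_rot: [-3.141, 0.015, 0.0]
force: [0.2, -0.1, 0.4]
grip_width: 0.5
grasp_force: 0.0
clock: 15.05
tcp_pos: [377.2, -377.8, 297.3]
eef_rot: [3.142, -0.016, 0.0]
force: [-0.4, -0.1, 0.4]
grip_width: 37.4
grasp_force: 0.0
top tube [([516.3, -404.2, 49.2], 0.55)]
top logger [([521.1, -344.3, 50.9], 0.37)]
top wells [([529.5, -376.6, 94.7], 0.87)]
top dry_bath [([555.7, -377.3, 3.8], 0.6)]
side tube [([516.4, -406.9, 48.9], 0.44)]
side logger [([516.4, -341.8, 51.4], 0.52)]
side wells [([530.0, -369.2, 92.5], 0.75)]
side dry_bath [([553.4, -375.3, 0.5], 0.78)]
[423.7473064  224.23950413] [339.0561381  200.46513777]
[407.12056997 231.28294576] [339.40831595 207.27634777]
```

Run:
```python
from ov import *
o=np.zeros((480,800,3),np.uint8)
P=[(circ(516,-405.5,10.5,130.5),(0,0,255)),(circ(516,-345.5,9.5,103),(0,255,0))]
o[:480,:400]=crop("top","t2",proj("top",(516,-376,110)),(50,60),P,"",8)
o[:,400:]=crop("side","s2",proj("side",(516,-376,110)),(50,60),P,"",8)
cv2.imwrite("pics/ov4.png",o)
```

```text
(no output)
```

View pics/ov4.png

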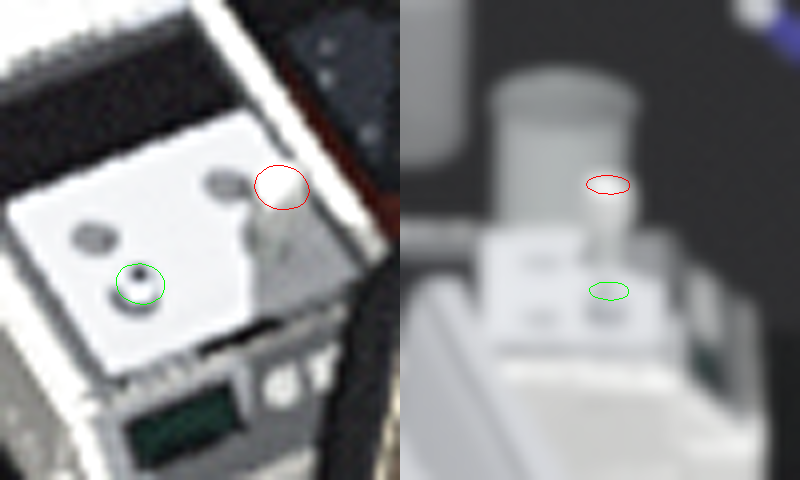

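The hood has lifted clear. The capped tube is in the right front well (y=-30) at about (516,-405.5), and the logger is in the other front well. Moving above the tube, then down.

```bash
python3 -m creep '[{"x":1,"y":-0.2,"z":-0.6,"rx":0,"ry":0,"rz":0},{"x":2.4,"y":-0.5,"z":-1.8,"rx":0,"ry":0,"rz":0},{"x":3.8,"y":-0.8,"z":-3,"rx":0,"ry":0,"rz":0},{"x":4.9,"y":-1,"z":-4.2,"rx":0,"ry":0,"rz":0},{"x":5.4,"y":-1.1,"z":-4.9,"rx":0,"ry":0,"rz":0},{"x":5.53,"y":-1.11,"z":-5.1,"rx":0,"ry":0,"rz":0},{"x":5.53,"y":-1.11,"z":-5.2,"rx":0,"ry":0,"rz":0},{"x":5.53,"y":-1.11,"z":-5.2,"rx":0,"ry":0,"rz":0},{"x":5.53,"y":-1.11,"z":-5.2,"rx":0,"ry":0,"rz":0},{"x":5.53,"y":-1.11,"z":-5.2,"rx":0,"ry":0,"rz":0}]'
python3 - <<'E'
from ov import *
save("side","s3");s=arm.read_state();p=s["tcp_pos"];print(p)
cv2.imwrite("pics/ov5.png",crop("side","s3",proj("side",(516,-376,130)),(70,70),[(box(p[0],p[1],0,[(-10,0,p[2]),(10,0,p[2])]),(0,255,0)),([(515.5,-405.5,48),(515.5,-405.5,130.5)],(0,0,255))],"",8))
E
```

```text
clock: 16.8
tcp_pos: [515.4, -405.8, 168.0]
eef_rot: [3.141, -0.016, 0.001]
force: [0.4, -0.3, -0.4]
grip_width: 37.4
grasp_force: 0.0
[ 515.35839417 -405.73356915  167.84211172]
```

View pics/ov5.png

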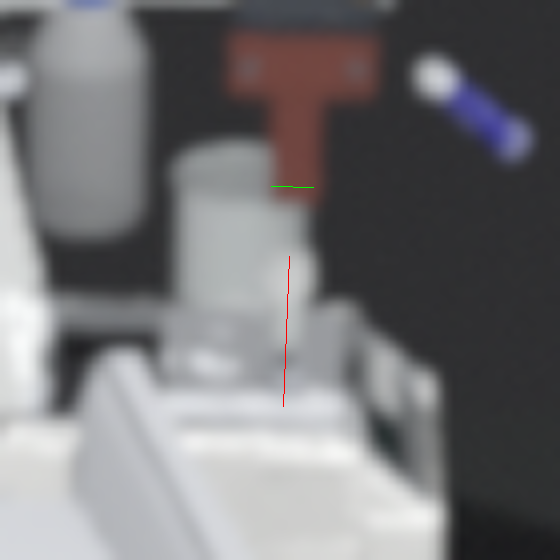

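In the side crop the finger (column 297) is lined up with the tube cap (column 294) to about 1 mm. Descending and gripping.

```bash
python3 -m creep '[{"x":0,"y":0,"z":-0.4,"rx":0,"ry":0,"rz":0},{"x":0,"y":0,"z":-0.9,"rx":0,"ry":0,"rz":0},{"x":0,"y":0,"z":-1.3,"rx":0,"ry":0,"rz":0},{"x":0,"y":0,"z":-1.7,"rx":0,"ry":0,"rz":0},{"x":0,"y":0,"z":-2,"rx":0,"ry":0,"rz":0},{"x":0,"y":0,"z":-2.3,"rx":0,"ry":0,"rz":0},{"x":0,"y":0,"z":-2.5,"rx":0,"ry":0,"rz":0},{"x":0,"y":0,"z":-2.6,"rx":0,"ry":0,"rz":0},{"x":0,"y":0,"z":-2.6,"rx":0,"ry":0,"rz":0},{"x":0,"y":0,"z":-2.6,"rx":0,"ry":0,"rz":0}]'
```

```text
clock: 18.1
tcp_pos: [515.6, -405.7, 102.6]
eef_rot: [3.141, -0.016, 0.001]
force: [0.1, -0.3, 0.0]
grip_width: 37.3
grasp_force: 0.0
```

```bash
python3 -m creep '[{"x":0,"y":0,"z":0,"rx":0,"ry":0,"rz":0},{"x":0,"y":0,"z":0,"rx":0,"ry":0,"rz":0},{"x":0,"y":0,"z":0,"rx":0,"ry":0,"rz":0},{"x":0,"y":0,"z":0,"rx":0,"ry":0,"rz":0},{"x":0,"y":0,"z":0,"rx":0,"ry":0,"rz":0},{"x":0,"y":0,"z":0,"rx":0,"ry":0,"rz":0},{"x":0,"y":0,"z":0,"rx":0,"ry":0,"rz":0},{"x":0,"y":0,"z":0,"rx":0,"ry":0,"rz":0},{"x":0,"y":0,"z":0,"rx":0,"ry":0,"rz":0},{"x":0,"y":0,"z":0,"rx":0,"ry":0,"rz":0}]' -1 15
```

```text
clock: 19.35
tcp_pos: [515.5, -405.4, 102.3]
eef_rot: [-3.141, 0.016, -0.0]
force: [-0.3, 2.7, 3.0]
grip_width: 21.0
grasp_force: 15.0
```

```bash
python3 -m creep '[{"x":0,"y":0,"z":0.3,"rx":0,"ry":0,"rz":0},{"x":0,"y":0,"z":0.8,"rx":0,"ry":0,"rz":0},{"x":0,"y":0,"z":1.6,"rx":0,"ry":0,"rz":0},{"x":0,"y":0,"z":2.8,"rx":0,"ry":0,"rz":0},{"x":0,"y":0,"z":4.2,"rx":0,"ry":0,"rz":0},{"x":0,"y":0,"z":5.6,"rx":0,"ry":0,"rz":0},{"x":0,"y":0,"z":6.7,"rx":0,"ry":0,"rz":0},{"x":-0.1,"y":0.5,"z":7.3,"rx":0,"ry":0,"rz":0},{"x":-0.3,"y":1.5,"z":7.5,"rx":0,"ry":0,"rz":0},{"x":-0.5,"y":3,"z":7.5,"rx":0,"ry":0,"rz":0}]'
python3 -m creep '[{"x":-0.4,"y":1.8,"z":0,"rx":0,"ry":0,"rz":0},{"x":-0.7,"y":3.8,"z":0,"rx":0,"ry":0,"rz":0},{"x":-1,"y":5.8,"z":0,"rx":0,"ry":0,"rz":0},{"x":-1.3,"y":7.8,"z":0,"rx":0,"ry":0,"rz":0},{"x":-1.6,"y":9.8,"z":0,"rx":0,"ry":0,"rz":0},{"x":-1.8,"y":11.6,"z":-0.6,"rx":0,"ry":0,"rz":0},{"x":-2,"y":13,"z":-1.4,"rx":0,"ry":0,"rz":0},{"x":-2.05,"y":13.8,"z":-2.4,"rx":0,"ry":0,"rz":0},{"x":-2.08,"y":14.1,"z":-3.2,"rx":0,"ry":0,"rz":0},{"x":-2.08,"y":14.1,"z":-3.8,"rx":0,"ry":0,"rz":0}]'
```

```text
clock: 20.6
tcp_pos: [502.3, -330.1, 290.1]
eef_rot: [3.141, -0.018, 0.0]
force: [0.1, 0.3, -0.9]
grip_width: 20.9
grasp_force: 15.0
clock: 21.85
tcp_pos: [450.1, 22.6, 194.0]
eef_rot: [3.141, -0.013, -0.001]
force: [0.1, -0.1, -0.2]
grip_width: 20.8
grasp_force: 15.0
```

```bash
python3 -m creep '[{"x":0,"y":0,"z":-0.4,"rx":0,"ry":0,"rz":0},{"x":0,"y":0,"z":-1,"rx":0,"ry":0,"rz":0},{"x":0,"y":0,"z":-1.6,"rx":0,"ry":0,"rz":0},{"x":0,"y":0,"z":-2.2,"rx":0,"ry":0,"rz":0},{"x":0,"y":0,"z":-2.7,"rx":0,"ry":0,"rz":0},{"x":0,"y":0,"z":-2.95,"rx":0,"ry":0,"rz":0},{"x":0,"y":0,"z":-3,"rx":0,"ry":0,"rz":0},{"x":0,"y":0,"z":-3,"rx":0,"ry":0,"rz":0},{"x":0,"y":0,"z":-3,"rx":0,"ry":0,"rz":0},{"x":0,"y":0,"z":-3,"rx":0,"ry":0,"rz":0}]'
python3 - <<'E'
from ov import *
save("top","t6");save("side","s6")
for c in("top","side"):
    for t in("tube","cool_block","spare"):
        print(c,t,[(world(c,r["xyz"]).round(1).tolist(),round(r["p"],2)) for r in arm.place_of(c,t)[:3]])
p=arm.read_state()["tcp_pos"];print(p)
f=p[2]-54.4
P=cool(448.5,77,.045)+[([(p[0],p[1],f),(p[0],p[1],f+82)],(255,255,0)),([(p[0]-10,p[1],p[2]),(p[0]+10,p[1],p[2])],(0,255,255))]
o=np.zeros((480,800,3),np.uint8)
o[:,:400]=crop("top","t6",proj("top",(450,40,70)),(50,60),P,"",8)
o[:,400:]=crop("side","s6",proj("side",(450,40,70)),(50,60),P,"",8)
cv2.imwrite("pics/ov6.png",o)
E
```

```text
clock: 23.1
tcp_pos: [451.2, 21.9, 120.1]
eef_rot: [3.141, -0.016, 0.001]
force: [-0.4, 0.0, -0.6]
grip_width: 20.6
grasp_force: 15.0
top tube [([453.2, 21.9, 66.2], 0.57)]
top cool_block [([789.7, -329.2, -1.9], 0.9), ([453.0, 74.9, 1.9], 0.84), ([841.7, 94.0, -1.8], 0.76)]
top spare [([443.8, 134.1, 11.3], 0.61)]
side tube [([449.9, 20.3, 66.0], 0.41)]
side cool_block [([445.6, 76.4, 2.9], 0.96), ([841.0, 95.8, 0.1], 0.96), ([787.6, -324.6, 1.7], 0.68)]
side spare [([442.3, 134.1, 11.5], 0.67)]
[450.97035174  21.96630356 119.7976696 ]
```

View pics/ov6.png

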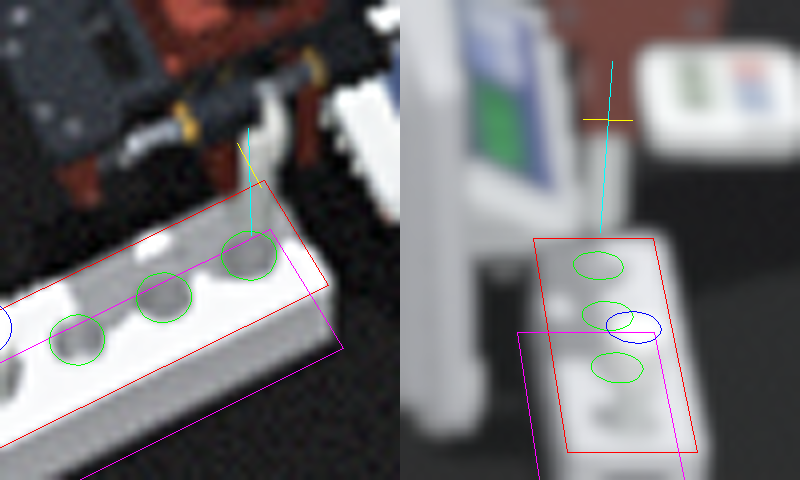

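In the top crop the -54 hole is at (250,257), with the tube in front of it and the fingertips around (259,176). In the side crop the tube (column 610) lines up with that hole. The networks also agree to about 1 mm after bias correction, so I'll insert carefully.

```bash
python3 -m creep '[{"x":0.02,"y":0.03,"z":-0.15,"rx":0,"ry":0,"rz":0},{"x":0.02,"y":0.03,"z":-0.3,"rx":0,"ry":0,"rz":0},{"x":0.02,"y":0.03,"z":-0.4,"rx":0,"ry":0,"rz":0},{"x":0.02,"y":0.03,"z":-0.5,"rx":0,"ry":0,"rz":0},{"x":0.02,"y":0.03,"z":-0.58,"rx":0,"ry":0,"rz":0},{"x":0.02,"y":0.03,"z":-0.65,"rx":0,"ry":0,"rz":0},{"x":0.02,"y":0.03,"z":-0.72,"rx":0,"ry":0,"rz":0},{"x":0.02,"y":0.03,"z":-0.78,"rx":0,"ry":0,"rz":0},{"x":0.02,"y":0.03,"z":-0.84,"rx":0,"ry":0,"rz":0},{"x":0.02,"y":0.03,"z":-0.88,"rx":0,"ry":0,"rz":0}]'
```

```text
clock: 24.75
tcp_pos: [451.5, 22.7, 97.7]
eef_rot: [3.142, -0.016, 0.0]
force: [0.9, 0.6, -0.2]
grip_width: 20.8
grasp_force: 15.0
```

```bash
python3 -m creep '[{"x":0,"y":0,"z":-0.15,"rx":0,"ry":0,"rz":0},{"x":0,"y":0,"z":-0.3,"rx":0,"ry":0,"rz":0},{"x":0,"y":0,"z":-0.45,"rx":0,"ry":0,"rz":0},{"x":0,"y":0,"z":-0.6,"rx":0,"ry":0,"rz":0},{"x":0,"y":0,"z":-0.75,"rx":0,"ry":0,"rz":0},{"x":0,"y":0,"z":-0.88,"rx":0,"ry":0,"rz":0},{"x":0,"y":0,"z":-1,"rx":0,"ry":0,"rz":0},{"x":0,"y":0,"z":-1.1,"rx":0,"ry":0,"rz":0},{"x":0,"y":0,"z":-1.17,"rx":0,"ry":0,"rz":0},{"x":0,"y":0,"z":-1.2,"rx":0,"ry":0,"rz":0}]'
```

```text
clock: 26.0
tcp_pos: [451.5, 22.8, 67.7]
eef_rot: [-3.141, 0.016, 0.0]
force: [-1.6, 1.5, 0.3]
grip_width: 20.7
grasp_force: 15.0
```

The tube is down in the hole with only about 2 N of sideways force. Releasing and lifting away.

```bash
python3 -m creep '[{"x":0,"y":0,"z":0,"rx":0,"ry":0,"rz":0},{"x":0,"y":0,"z":0,"rx":0,"ry":0,"rz":0},{"x":0,"y":0,"z":0,"rx":0,"ry":0,"rz":0},{"x":0,"y":0,"z":0,"rx":0,"ry":0,"rz":0},{"x":0,"y":0,"z":0.2,"rx":0,"ry":0,"rz":0},{"x":0,"y":0,"z":0.6,"rx":0,"ry":0,"rz":0},{"x":0,"y":0,"z":1.4,"rx":0,"ry":0,"rz":0},{"x":0,"y":0,"z":2.6,"rx":0,"ry":0,"rz":0},{"x":0,"y":0,"z":4,"rx":0,"ry":0,"rz":0},{"x":0,"y":0,"z":5,"rx":0,"ry":0,"rz":0}]' -0.15
python3 -m creep '[{"x":-0.5,"y":0,"z":0.5,"rx":0,"ry":0,"rz":0},{"x":-1,"y":-1,"z":0.8,"rx":0,"ry":0,"rz":0},{"x":-1,"y":-2.5,"z":1,"rx":0,"ry":0,"rz":0},{"x":-1,"y":-4.5,"z":1,"rx":0,"ry":0,"rz":0},{"x":-1,"y":-6,"z":1,"rx":0,"ry":0,"rz":0},{"x":-1,"y":-7,"z":1,"rx":0,"ry":0,"rz":0},{"x":-1,"y":-7.5,"z":1,"rx":0,"ry":0,"rz":0},{"x":-1,"y":-7.5,"z":1,"rx":0,"ry":0,"rz":0},{"x":-1,"y":-7.5,"z":1,"rx":0,"ry":0,"rz":0},{"x":-1,"y":-7.5,"z":1,"rx":0,"ry":0,"rz":0}]'
python3 - <<'E'
from ov import *
save("top","t7");save("side","s7")
for c in("top","side"):
    for t in("tube","logger"):
        print(c,t,[(world(c,r["xyz"]).round(1).tolist(),round(r["p"],2)) for r in arm.place_of(c,t)[:3]])
o=np.zeros((480,800,3),np.uint8)
o[:,:400]=cv2.resize(cv2.imread("pics/t7.png")[190:350,255:455],None,fx=2,fy=2)[:,:].copy()[:480,:400] if 0 else 0
o[:320,:480]=cv2.resize(cv2.imread("pics/t7.png")[190:350,240:480],None,fx=2,fy=2)
o[:320,480:]=cv2.resize(cv2.imread("pics/s7.png")[160:320,270:430],None,fx=2,fy=2)
cv2.imwrite("pics/ov7.png",o[:320])
E
```

```text
clock: 27.25
tcp_pos: [451.8, 22.9, 195.0]
eef_rot: [-3.141, 0.015, -0.003]
force: [0.1, 0.3, 0.2]
grip_width: 37.3
grasp_force: 0.0
clock: 28.5
tcp_pos: [426.6, -163.8, 217.8]
eef_rot: [-3.141, 0.013, -0.0]
force: [-0.4, -0.0, 0.7]
grip_width: 37.6
grasp_force: 0.0
top tube [([452.0, 21.3, 10.5], 0.61)]
top logger [([557.0, -375.9, 4.1], 0.24)]
side tube [([449.7, 23.5, 12.3], 0.43)]
side logger [([519.4, -344.2, 49.7], 0.61)]
```

View pics/ov7.png

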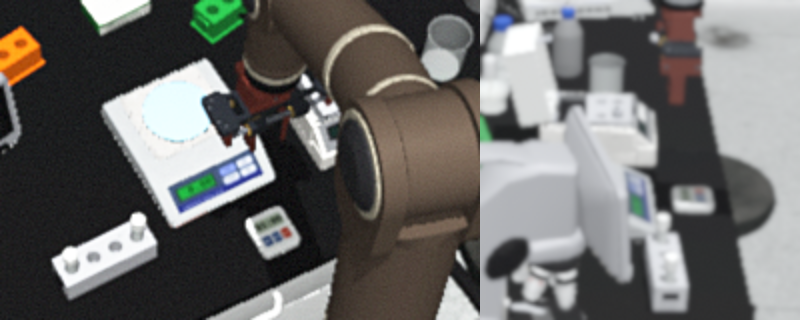

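The tube stands upright at (138,228) in the end hole, as high as the spare at (70,258), with its foot at z≈11–12. The hood is open at the back, the logger is still in its well, and the arm is clear of everything.

```bash
python3 -c "
from station import arm
print(arm.job_done())"
```

```text
the job is handed in; nothing more can be done
None
```

I handed the job in at about 29 s: the hood was pushed at about 9 N and sprang open by itself, and the tube stands upright and fully down in the cooling block's y = -54 mm hole. The logger is still in its well, nothing else looked disturbed in the last pictures, and no verdict came back at hand-in.

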